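# Open a centrifuge rotor with a left-hand lid thread

## Robot

A 6-joint arm with a two-finger parallel gripper is mounted at the origin on a cart in front of the work surface, level with it; the furniture and walls round the work are solid. World frame = base frame: x ahead of the robot, y to its left, z up, the work surface at z = 0. Lengths are in m, angles in rad, forces in N, time in s.
With the tool pointing down it reaches from about 0.25 to 0.775 m from the base axis. Payload 4 kg.
Tool frame: the origin (TCP) lies on the centre line of the jaws, within the pads' length; the fingertips stand 22 mm ahead of it and the grasp point (between the pads) lies 3 mm ahead of it; z points along the fingers, y is the direction in which the jaws open and shut (so a half turn about z gives the same grasp; the last joint's range is limited). The gripper opens to 94 mm and grips with 3 to 60 N. Pads are 16 mm wide; open, the fingers measure 119 mm over their backs; the gripper's body (75 mm by 177 mm) begins 78 mm behind the grasp point.
Start: joints at [1.156, 0.087, 1.371, -0, 1.684, -0.103], TCP at [0.169, 0.523, 0.228] pointing down, gripper open.
Joint ranges: [-3.1, 3.1], [-0.76, 2.03], [0.27, 2.55], [-1.08, 4.22], [0.17, 2.65], [-2.57, 2.57]. Speed limits (rad/s): [2.79, 2.79, 3.14, 3.14, 3.14, 3.14].

## Interface

Orientations are given as [roll, pitch, yaw] about the fixed x, y, z axes, in that order (R = Rz(yaw) Ry(pitch) Rx(roll)).
In Python, from bench import robot gives the robot as it stands. The module is installed in compiled form; this text tells all that it offers.
- The arm moves only by the shell command python3 -m inch 'ROWS'. ROWS is JSON, a list of rows, each an object with "linear": the shift along the world's x, y, z scaled (see below), a list of three; "twist": the turn about the world's z scaled (see below); "gripper": the opening, from 0 (shut) to 1 (fully open). In form: [{"linear": [x, y, z], "twist": twist, "gripper": gripper}, ...]. A call has 1 to 10 rows; each row is the pose to reach, as a shift and turn from the pose commanded when the call began; what a row does not reach only later rows make up. The controller multiplies each number of a shift by 0.1 m and each number of a turn by 60 degrees. A row lasts 1/12 s, in which the tool goes at most 41.7 mm and 7.16 degrees, less where a joint would pass 70% of its speed; a pose out of reach is approached as far as the arm can. A call with a number of a shift or a turn outside -1 to 1 is refused whole. A call with a gripper value outside its range is refused whole. The fingers move at their own pace and stop on an object; the grip force is fixed at half the most. Time passes only in rows, so rows that repeat a pose let the fingers close. It gives the time, the measured TCP pose, the force and the opening at its end, in the units of the state.
- robot.get_obs(): the state, without advancing time (a new reading comes with each control period).
- robot.snapshot(name): name is "scene" or "top" or "wrist"; returns a dict with "image" (420x560x3 uint8, red, green, blue), "depth" (420x560 float32, m along the optical axis (not along the pixel's ray), 0 where there is no reading), "mtx" (3x3 intrinsics, pixels), "rvec" (rotation vector, rad) and "tvec" (3), from world to camera coordinates, as OpenCV has them; the wrist camera has in their place "hand_eye" (4x4, takes a point from camera to tool coordinates, whose origin is the TCP and whose axes are the flange's). Camera axes: x right, y down, z forward; pixel columns grow to the right and rows downward; lengths in m; the calibration is good to about 2 mm. A picture is of the moment at which its call begins: read the wrist's pose just before it.
- robot.close_job(): hands the job in, once; it reports no verdict.
The state is a dict: "time": time; "joint_positions": joint angles; "qvel": joint speeds; "joint_torque": joint torques, N m; "tool_pos": TCP position; "ee_rot": TCP orientation; "wrist_force": force on the tool from outside, world axes, zero at the start; "wrist_torque": the same for the moment, N m; "width": finger opening in m.
Only numpy, scipy, OpenCV 4.12 (cv2) and the standard library are available. Lean on these libraries where they do the work, as an engineer would, in place of code of your own. Each camera call takes 0.05 s, during which the arm holds its last target.

## Task

The tubes in the bench centrifuge have been spun, so open its rotor. The rotor lid has a left-hand thread: unscrew it clockwise by the black bar knob, letting it climb as it turns and without straining the thread of the drive spindle; when it has come free lift it off and set it down gently, knob up, in the middle of the steel tray, without disturbing the things around.

Things in the scene. Friction and masses are not known exactly. Their poses are not given: they have to be found in the camera images.
- lid_knob (a point): Point on the lid's axis where its knob is gripped. The knob is an upright black bar 62 mm long (this frame's x) and 13 mm thick (y), with upright flat sides. Its top is 14 mm above this point; 19 mm below the point is the top of the knob's round foot, 50 mm across; 64 mm below is the underside of the lid's boss. z: up the lid's axis. Let go part-way, the lid stays where it is.
- lid: Rotor lid, one piece with its knob, 0.2 to 0.33 kg: aluminium disc 117 mm across, underside 30 mm above the origin; below it a threaded boss 43 mm across and 30 mm long, on whose end it stands when put down. Origin: centre of the boss's underside; z up, x along the knob's bar. It starts screwed down on the spindle; a springy seal ring under its rim pushes it up a little at first.
- stud: Threaded steel drive spindle, upright in the centrifuge, locked (does not turn). Origin: on its axis at worktop height, z up; its top is 92 mm up. LEFT-HAND thread: turned clockwise (seen from above) the lid climbs and comes out after about 1/3 to 2/3 turn (it varies); the other way it jams. Till it is out it has about 2 mm play up and down and cannot be pulled further.
- spindle_axis (a point): Middle of the spindle's top, 92 mm above the worktop. The spindle's mount is delicate: pressing, pulling or turning the lid against it with over 25 N strains it. Around it the round white centrifuge: casing 206 mm across and 87 mm high, a control panel in front (-x), its clear round cover open behind (+x), up to 280 mm high. The centrifuge is fixed.
- tray_floor (a point): Middle of the floor of the shallow steel tray, on the floor's upper face, z up. Floor inside 167 mm (along x) by 147 mm (along y), rim 13 mm above the floor. The tray is fixed.
- tray: The steel tray; origin in the middle of its underside, 3 mm below tray_floor.
- tubes: Bystander: pale blue tube rack with capped tubes, 200 x 70 x 106 mm; origin in the middle of its underside. Leave alone.
- beaker: Bystander: clear beaker, 74 mm across and 80 mm high; origin in the middle of its underside. Leave alone.
- timer: Bystander: small white bench timer, 70 x 62 x 20 mm; origin in the middle of its underside. Leave alone.
- bottle_a: Bystander: clear bottle with a dark screw cap, 72 mm across and 139 mm high; origin in the middle of its underside. Leave alone.
There are look-alikes about, which are no part of the job. Leave any purple look-alike of the lid alone.

How it is judged:
On the way:
1. the lid is lifted off, clear above the spindle (z of lid in the frame of stud above 0.095 m), for 0.1 s.
At the end, for the whole second after the job is handed in: The lid stands level (within 0.1 rad), knob up and at rest, with its boss on the tray's floor (within 4 mm) and its axis within 45 mm of the tray's middle (horizontal distance between lid and tray_floor below 0.045 m and z of lid in the frame of tray_floor below 0.004 m and angle between lid's own z axis and vertical below 0.1 rad and linear speed of lid below 0.02 m/s); the robot touches nothing.
It fails at once if the spindle's thread is strained: the lid presses or pulls on the spindle with over 25 N (contact force between lid and stud above 25 N).
It fails at once if the lid is banged down on the tray with over 40 N (contact force between lid and tray above 40 N).
It fails at once if the lid is dropped: it falls, out of the fingers, faster than 0.35 m/s (contact force between the fingers and lid below 0.5 N and linear speed of lid above 0.35 m/s).
It fails at once if a bystander (tube rack, beaker, timer or bottle) is moved by more than 20 mm (distance of any of tubes, beaker, timer, bottle_a from where it was at the start of the episode above 0.02 m).
It also fails if it takes over 72 s, if anything falls off the work surface, if the arm or the gripper's body presses on something with over 40 N, if the wrist force passes 120 N, or if a joint passes its speed limit or range.

## Working session

There is one attempt and no reset: what is moved stays moved. The work goes in short steps, Python scripts to look and compute and a shell command to move; the robot and the scene stay as the last step left them, time stands still between calls to the robot, and variables do not carry over. Pictures are saved under pics/ and viewed, and the job is handed in when it is done.

```bash
mkdir -p pics
cat > h.py <<'E'
import numpy as np,cv2
from bench import robot
def snap(n,f):
    o=robot.get_obs(); s=robot.snapshot(n); cv2.imwrite('pics/'+f+'.png',s['image'][:,:,::-1]); 
    np.savez('pics/'+f+'.npz',pos=o['tool_pos'],rot=o['ee_rot'],**s); return o,s
E
python3 - <<'E'
from h import *
o,s=snap('scene','s0');o,t=snap('top','t0')
print(o)
for q in (s,t): print(q['mtx'],q['rvec'],q['tvec'])
E
```

```text
{'time': 0.05, 'joint_positions': array([ 1.15590808e+00,  8.79266510e-02,  1.37221664e+00, -3.60823160e-05,
        1.68360989e+00, -1.03131233e-01]), 'qvel': array([-0.00182548,  0.00044836, -0.00165901, -0.0006029 ,  0.0007413 ,
       -0.00077488]), 'joint_torque': array([ 2.25985779e-03, -3.41540909e+01, -3.03592765e+01,  7.21176364e-02,
        3.04539548e-02, -9.28371696e-05]), 'tool_pos': array([0.16853293, 0.52302033, 0.22633871]), 'ee_rot': array([-3.13943992e+00, -1.86751217e-04,  2.82983141e+00]), 'wrist_force': array([0.33930177, 0.55417428, 0.42167299]), 'wrist_torque': array([-0.01656657, -0.00870726, -0.00015897]), 'width': 0.09403331151604603}
[[490.37252073   0.         288.59959052]
 [  0.         490.37252073 204.22762326]
 [  0.           0.           1.        ]] [ 2.24871017 -0.98338841  0.35621515] [-0.37046246  0.36373795  1.13391205]
[[424.45826421   0.         281.71805966]
 [  0.         424.45826421 210.21845522]
 [  0.           0.           1.        ]] [ 2.203453   -2.16258208  0.11352702] [-0.00603246  0.56575649  1.17817331]
```

View pics/s0.png

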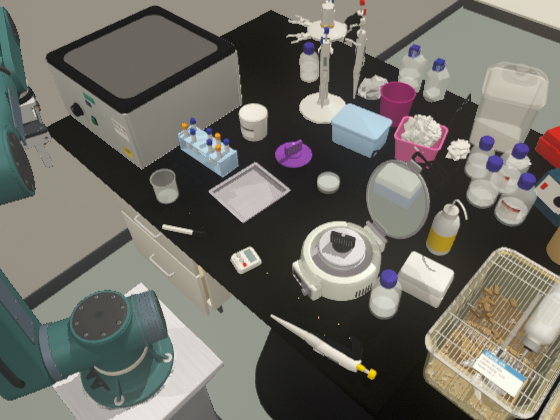

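View pics/t0.png

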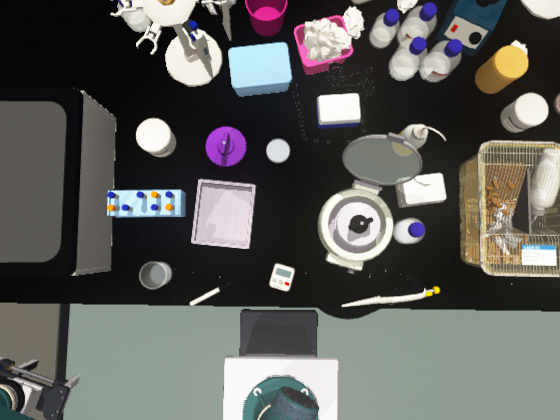

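Candidates for the lid: the aluminium disc with black bar on the white centrifuge (top px 358,224), and the purple disc (top px 226,146). The first fits (grey with a black bar, inside the centrifuge); the purple one is the look-alike. The tray is at top px (223,213). I'll enlarge and measure.

```bash
cat >> h.py <<'E'
def pts(s):
    R=cv2.Rodrigues(s['rvec'])[0]; d=s['depth']; v,u=np.mgrid[:420,:560]
    K=s['mtx']; c=np.stack([(u-K[0,2])/K[0,0]*d,(v-K[1,2])/K[1,1]*d,d],-1)
    return (c-s['tvec'].ravel())@R
E
python3 - <<'E'
from h import *
a=[]
for f,(u,v) in (('s0',(342,245)),('t0',(358,224))):
    s=np.load(f'pics/{f}.npz'); P=pts(s); im=s['image'].astype(int)
    a.append(cv2.resize(s['image'][v-50:v+50,u-50:u+50,::-1],(400,400),interpolation=cv2.INTER_CUBIC))
    m=np.zeros((420,560),bool); m[v-30:v+30,u-30:u+30]=1
    k=m&(im.max(2)<70)&(P[...,2]>.09)
    Q=P[k]; print(f,'dark',k.sum(),np.percentile(Q[:,2],[2,25,50,75,98]))
    z=np.percentile(Q[:,2],95); top=Q[abs(Q[:,2]-z)<.006]
    r=cv2.minAreaRect((top[:,:2]*1000).astype(np.float32)); print('top',len(top),z,top.mean(0),r)
    # disc: grey in ring
    m[:]=0; m[v-50:v+50,u-50:u+50]=1
    for lo in np.arange(.07,.16,.005):
        q=P[m&(P[...,2]>lo)&(P[...,2]<lo+.005)]
        if len(q)>20: print(round(lo,3),len(q),q.mean(0).round(3),q.min(0).round(3),q.max(0).round(3))
    im=s['image']
s=np.load('pics/t0.npz');P=pts(s)
Q=P[170:255,185:262].reshape(-1,3)
for lo in np.arange(-.005,.025,.003):
    q=Q[(Q[:,2]>lo)&(Q[:,2]<lo+.003)]
    if len(q)>5: print('tray',lo.round(3),len(q),q.mean(0).round(3))
cv2.imwrite('pics/c0.png',np.hstack(a))
E
```

```text
s0 dark 289 [0.11157468 0.1159387  0.12936653 0.14550349 0.37694764]
top 76 0.15024499599729227 [ 0.52277186 -0.1990812   0.14758926] ((524.4501342773438, -199.36404418945312), (13.617535591125488, 57.29277038574219), 20.969833374023438)
0.07 170 [ 0.489 -0.228  0.073] [ 0.423 -0.299  0.07 ] [ 0.618 -0.115  0.075]
0.075 290 [ 0.501 -0.22   0.078] [ 0.423 -0.327  0.075] [ 0.634 -0.101  0.08 ]
0.08 831 [ 0.523 -0.21   0.083] [ 0.426 -0.325  0.08 ] [ 0.639 -0.101  0.085]
0.085 972 [ 0.525 -0.208  0.087] [ 0.428 -0.337  0.085] [ 0.646 -0.103  0.09 ]
0.09 219 [ 0.542 -0.235  0.092] [ 0.429 -0.34   0.09 ] [ 0.647 -0.115  0.095]
0.095 73 [ 0.536 -0.285  0.098] [ 0.468 -0.355  0.095] [ 0.646 -0.151  0.1  ]
0.1 354 [ 0.534 -0.234  0.103] [ 0.468 -0.366  0.1  ] [ 0.654 -0.14   0.105]
0.105 835 [ 0.527 -0.212  0.107] [ 0.466 -0.365  0.105] [ 0.662 -0.14   0.11 ]
0.11 193 [ 0.547 -0.218  0.112] [ 0.47  -0.359  0.11 ] [ 0.661 -0.146  0.115]
0.115 137 [ 0.576 -0.222  0.117] [ 0.493 -0.36   0.115] [ 0.664 -0.171  0.12 ]
0.12 122 [ 0.592 -0.229  0.123] [ 0.491 -0.359  0.12 ] [ 0.67  -0.164  0.125]
0
[... 1766 characters left out ...]
6  0.13 ] [ 0.656 -0.168  0.135]
0.135 47 [ 0.631 -0.262  0.137] [ 0.511 -0.313  0.135] [ 0.655 -0.167  0.14 ]
0.14 45 [ 0.612 -0.253  0.143] [ 0.513 -0.308  0.14 ] [ 0.655 -0.169  0.145]
0.145 123 [ 0.561 -0.222  0.147] [ 0.51  -0.315  0.145] [ 0.654 -0.168  0.15 ]
0.15 51 [ 0.597 -0.25   0.152] [ 0.518 -0.314  0.15 ] [ 0.653 -0.17   0.155]
tray -0.005 495 [ 0.569  0.177 -0.003]
tray -0.002 1746 [ 0.562  0.176 -0.   ]
tray 0.001 2176 [0.56  0.172 0.002]
tray 0.004 1085 [0.554 0.171 0.005]
tray 0.007 169 [0.557 0.172 0.008]
tray 0.01 78 [0.57  0.183 0.012]
tray 0.013 270 [0.556 0.173 0.015]
tray 0.016 332 [0.552 0.176 0.017]
tray 0.019 121 [0.544 0.158 0.02 ]
tray 0.022 8 [0.552 0.192 0.023]
```

View pics/c0.png

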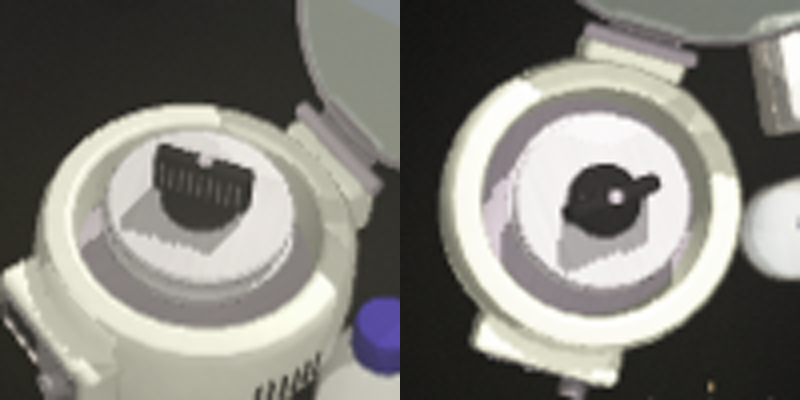

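Lid confirmed on the centrifuge (bar about yaw −68°/112°, centre near (0.525, −0.197), top 0.149, which fits the given sizes). I'll move over it for a wrist view.

```bash
python3 -m inch '[{"linear":[0.45,-0.9,0.2],"twist":-0.1,"gripper":1},{"linear":[0.45,-0.9,0.2],"twist":-0.1,"gripper":1},{"linear":[0.45,-0.9,0.2],"twist":-0.1,"gripper":1}]'
python3 -m inch '[{"linear":[0.45,-0.9,0.2],"twist":-0.1,"gripper":1},{"linear":[0.45,-0.9,0.2],"twist":-0.1,"gripper":1},{"linear":[0.45,-0.9,0.2],"twist":-0.1,"gripper":1}]'
python3 -m inch '[{"linear":[0.45,-0.9,0.1],"twist":-0.1,"gripper":1},{"linear":[0.45,-0.9,0.1],"twist":-0.1,"gripper":1},{"linear":[0.45,-0.9,0.1],"twist":-0.1,"gripper":1}]'
python3 -m inch '[{"linear":[0.45,-0.9,0],"twist":-0.1,"gripper":1},{"linear":[0.45,-0.9,0],"twist":-0.1,"gripper":1},{"linear":[0.45,-0.9,0],"twist":-0.1,"gripper":1}]'
python3 -m inch '[{"linear":[0.45,-0.9,0],"twist":-0.1,"gripper":1},{"linear":[0.45,-0.9,0],"twist":-0.1,"gripper":1},{"linear":[0.45,-0.9,0],"twist":-0.1,"gripper":1}]'
python3 -m inch '[{"linear":[0.45,-0.9,0],"twist":-0.1,"gripper":1},{"linear":[0.45,-0.9,0],"twist":-0.1,"gripper":1},{"linear":[0.45,-0.9,0],"twist":-0.1,"gripper":1}]'
python3 -m inch '[{"linear":[0.4,-0.9,0],"twist":-0.1,"gripper":1},{"linear":[0.4,-0.9,0],"twist":-0.1,"gripper":1},{"linear":[0.4,-0.9,0],"twist":-0.1,"gripper":1}]'
python3 -m inch '[{"linear":[0.4,-0.9,0],"twist":-0.1,"gripper":1},{"linear":[0.4,-0.9,0],"twist":-0.1,"gripper":1},{"linear":[0.4,-0.9,0],"twist":-0.1,"gripper":1},{"linear":[0.4,-0.9,0],"twist":-0.1,"gripper":1}]'
python3 - <<'E'
from h import *
o,s=snap('wrist','w1');print(s['hand_eye'],o['tool_pos'],o['ee_rot'],o['wrist_force'])
snap('scene','s1')
# tray & circle fit
t=np.load('pics/t0.npz');P=pts(t)
m=np.zeros((420,560),bool);m[165:260,300:420]=1
k=m&(P[...,2]>.1)&(P[...,2]<.111)&(P[...,0]<.63)&(P[...,1]>-.28)
c=max(cv2.findContours(k.astype(np.uint8),0,1)[0],key=cv2.contourArea); q=P[c[:,0,1],c[:,0,0]]
print('disc',cv2.fitEllipse((q[:,:2]*1000).astype(np.float32)))
im=t['image'];hsv=cv2.cvtColor(im,cv2.COLOR_RGB2HSV)
k=(hsv[...,2]>120).astype(np.uint8);k[:,:189]=0;k[:,262:]=0;k[:170]=0;k[258:]=0
c=max(cv2.findContours(k,0,1)[0],key=cv2.contourArea);r=cv2.minAreaRect(c);print(r)
K=t['mtx'];R=cv2.Rodrigues(t['rvec'])[0]
b=np.vstack([cv2.boxPoints(r),r[0]]);ray=np.c_[(b-K[:2,2])/K[0,0],np.ones(5)]@R;C=-R.T@t['tvec'].ravel()
print(C+ray*((.012-C[2])/ray[:,2])[:,None])
E
```

```text
time: 0.35
tool_pos: [0.2148, 0.4309, 0.2477]
ee_rot: [-3.14, 0.002, 2.724]
wrist_force: [0.0, 0.0, -0.1]
width: 0.0939
time: 0.6
tool_pos: [0.2599, 0.3405, 0.2683]
ee_rot: [3.141, 0.002, 2.618]
wrist_force: [-0.1, 0.4, -0.2]
width: 0.0942
time: 0.85
tool_pos: [0.3049, 0.2503, 0.2778]
ee_rot: [-3.141, 0.002, 2.512]
wrist_force: [-0.6, 0.6, 0.5]
width: 0.0941
time: 1.1
tool_pos: [0.3497, 0.16, 0.2771]
ee_rot: [-3.14, 0.002, 2.407]
wrist_force: [-0.4, -0.7, 0.8]
width: 0.0942
time: 1.35
tool_pos: [0.3947, 0.0698, 0.2768]
ee_rot: [-3.14, 0.001, 2.302]
wrist_force: [0.8, 0.3, 0.7]
width: 0.0936
time: 1.6
tool_pos: [0.4397, -0.0203, 0.2765]
ee_rot: [-3.14, 0.001, 2.197]
wrist_force: [-0.3, 1.2, 0.7]
width: 0.0938
time: 1.85
tool_pos: [0.4795, -0.1106, 0.276]
ee_rot: [-3.139, 0.0, 2.093]
wrist_force: [-0.1, 0.4, 0.0]
width: 0.0943
time: 2.18
tool_pos: [0.5191, -0.1993, 0.2754]
ee_rot: [-3.139, -0.002, 1.988]
wrist_force: [-1.1, -0.1, -0.4]
width: 0.0938
[[-3.10400195e-04 -9.65181005e-01 -2.61582741e-01  7.55743284e-02]
 [ 9.99998649e-01 -7.21761237e-04  1.47651355e-03  3.32806942e-04]
 [-1.61390311e-03 -2.61581929e-01  9.65179926e-01 -1.56506434e-01]
 [ 0.00000000e+00  0.00000000e+00  0.00000000e+00  1.00000000e+00]] [ 0.51910235 -0.19934167  0.27537922] [-3.13927146e+00 -1.95283447e-03  1.98834530e+00] [-1.12843656 -0.10119164 -0.42229755]
disc ((525.7659912109375, -196.29315185546875), (113.84625244140625, 114.07756042480469), 154.98757934570312)
((223.0049591064453, 213.45050048828125), (59.005706787109375, 65.57295227050781), 5.7105937004089355)
[[0.46816909 0.26175342 0.012     ]
 [0.65554065 0.24997549 0.012     ]
 [0.64194424 0.08087554 0.012     ]
 [0.45457812 0.09499612 0.012     ]
 [0.55441142 0.1719861  0.012     ]]
```

View pics/w1.png

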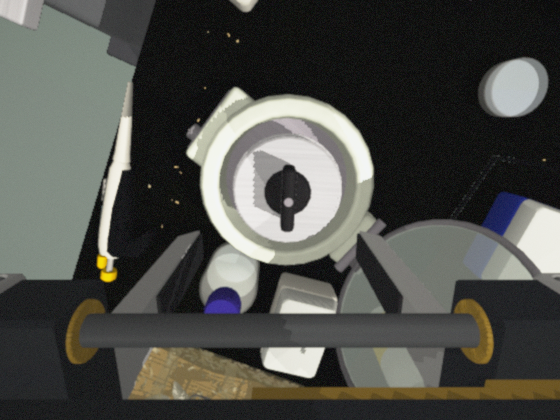

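View pics/s1.png

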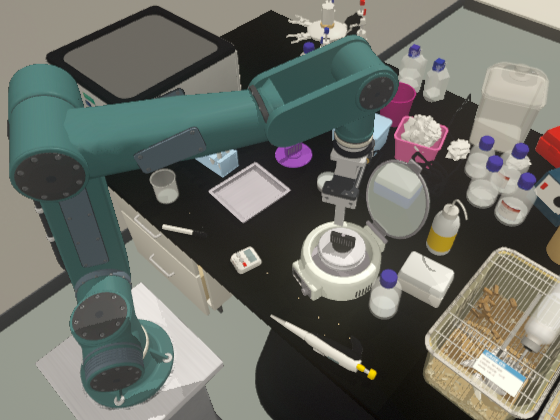

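Wrist view: knob bar at px (288,198), near vertical in the picture (along tool x), disc round it; clear cover lower right. Measuring the bar in world coordinates.

```bash
cat >> h.py <<'E'
from scipy.spatial.transform import Rotation as Ro
def wpts(s):
    d=s['depth']; v,u=np.mgrid[:420,:560];K=s['mtx']
    c=np.stack([(u-K[0,2])/K[0,0]*d,(v-K[1,2])/K[1,1]*d,d],-1)
    H=s['hand_eye']; c=c@H[:3,:3].T+H[:3,3]
    return c@Ro.from_euler('xyz',s['rot']).as_matrix().T+s['pos']
E
python3 - <<'E'
from h import *
s=np.load('pics/w1.npz');P=wpts(s);im=s['image'].astype(int)
m=np.zeros((420,560),bool);m[120:270,225:355]=1
k=m&(P[...,2]>.138)&(P[...,2]<.16); q=P[k]
print(k.sum(),q.mean(0),np.median(q[:,2]),cv2.minAreaRect((q[:,:2]*1000).astype(np.float32)))
vv,uu=np.nonzero(k);print(uu.min(),uu.max(),vv.min(),vv.max())
k=m&(P[...,2]>.1)&(P[...,2]<.112)
c=max(cv2.findContours(k.astype(np.uint8),0,1)[0],key=cv2.contourArea); e=P[c[:,0,1],c[:,0,0]]
print('disc',np.median(P[k][:,2]),cv2.fitEllipse((e[:,:2]*1000).astype(np.float32)))
# cover
for f in('s0','t0'):
    A=pts(np.load(f'pics/{f}.npz')).reshape(-1,3);A=A[(A[:,1]>-.33)&(A[:,1]<-.1)&(A[:,2]>.16)&(A[:,2]<.3)&(A[:,0]>.56)&(A[:,0]<.8)]
    for z in np.arange(.16,.3,.03):
        a=A[(A[:,2]>z)&(A[:,2]<z+.03)]
        if len(a):print(f,z,len(a),np.percentile(a[:,0],[1,50]),a[:,1].min(),a[:,1].max())
E
python3 -c "
import cv2;i=cv2.imread('pics/w1.png')[120:270,200:380];cv2.imwrite('pics/w1c.png',cv2.resize(i,None,fx=4,fy=4))"
```

```text
872 [ 0.52726327 -0.19510853  0.14669488] 0.14707043987778712 ((528.1141967773438, -196.7867889404297), (13.53663158416748, 61.804019927978516), 21.766286849975586)
281 296 168 232
disc 0.10600553149779436 ((528.2123413085938, -196.70896911621094), (114.91020202636719, 115.21036529541016), 36.81839370727539)
s0 0.16 778 [0.6421413  0.66910631] -0.3296560116641571 -0.14418444653472645
s0 0.19 789 [0.65363559 0.68037235] -0.3297222639531931 -0.14495433386546733
s0 0.22 754 [0.66509544 0.69145898] -0.3278669266416887 -0.15726822676456148
s0 0.25 435 [0.6834804  0.70424437] -0.30866896174525055 -0.18116222645838898
s0 0.28 64 [0.70480016 0.71219259] -0.26883518455445915 -0.2294575460898579
t0 0.16 596 [0.64276694 0.67023371] -0.3297349358577022 -0.1422022609597816
t0 0.19 633 [0.65321857 0.68259612] -0.32990922177146925 -0.1422787538051258
t0 0.22 629 [0.66728975 0.69496098] -0.32590145231914297 -0.15448543614698843
t0 0.25 440 [0.68518272 0.70648761] -0.3086691110910405 -0.17709149874564772
t0 0.28 87 [0.7074363  0.71473689] -0.26593645556192563 -0.2270388985900818
```

View pics/w1c.png

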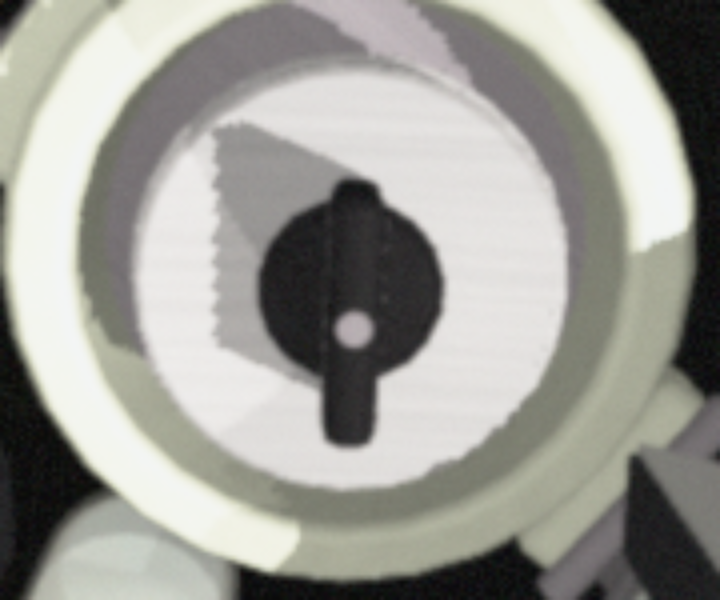

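Knob (0.528,−0.197), bar yaw 111.8°, top ≈0.148; disc fit concentric. Cover starts x≥0.665 at body height: clear. Align and descend.

```bash
python3 -m inch '[{"linear":[0.085,0.025,-0.3],"twist":-0.036,"gripper":1},{"linear":[0.085,0.025,-0.6],"twist":-0.036,"gripper":1},{"linear":[0.085,0.025,-0.85],"twist":-0.036,"gripper":1},{"linear":[0.085,0.025,-0.85],"twist":-0.036,"gripper":1},{"linear":[0.085,0.025,-0.85],"twist":-0.036,"gripper":1}]'
python3 - <<'E'
from h import *
o,s=snap('wrist','w2');print(o['tool_pos'],o['ee_rot'],o['wrist_force'],o['joint_positions'])
s=np.load('pics/w2.npz');P=wpts(s)
k=(P[...,2]>.138)&(P[...,2]<.155)&(abs(P[...,0]-.527)<.04)&(abs(P[...,1]+.196)<.04); q=P[k]
print(k.sum(),np.median(q[:,2]),cv2.minAreaRect((q[:,:2]*1000).astype(np.float32)))
E
```

```text
time: 2.7
tool_pos: [0.5262, -0.1921, 0.1917]
ee_rot: [-3.14, -0.003, 1.956]
wrist_force: [0.5, -0.9, 1.4]
width: 0.0936
[ 0.52620688 -0.19207266  0.19169015] [-3.13975342e+00 -2.66238894e-03  1.95618327e+00] [ 0.45833445 -0.93807347  1.37438826] [-4.51447375e-01  1.21661011e-01  1.40382391e+00  4.18118126e-04
  1.61931657e+00 -8.36817155e-01]
1594 0.14702891783615568 ((528.0491333007812, -196.33316040039062), (13.203862190246582, 61.526649475097656), 21.70083999633789)
```

View pics/w2.png

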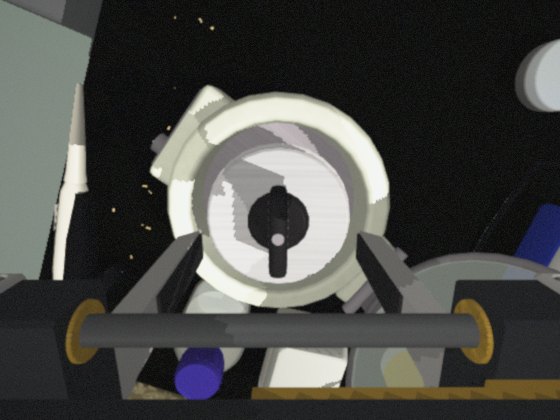

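```bash
python3 -m inch '[{"linear":[0.018,-0.043,-0.25],"twist":-0.003,"gripper":1},{"linear":[0.018,-0.043,-0.4],"twist":-0.003,"gripper":1},{"linear":[0.018,-0.043,-0.4],"twist":-0.003,"gripper":1},{"linear":[0.018,-0.043,-0.4],"twist":-0.003,"gripper":1}]'
python3 -m inch '[{"linear":[0,0,0],"twist":0,"gripper":1},{"linear":[0,0,0],"twist":0,"gripper":1}]'
python3 - <<'E'
from h import *
o,s=snap('wrist','w3');print(o['tool_pos'],o['ee_rot'],o['wrist_force'],o['joint_positions'])
s=np.load('pics/w3.npz');P=wpts(s)
k=(P[...,2]>.138)&(P[...,2]<.155)&(abs(P[...,0]-.527)<.04)&(abs(P[...,1]+.196)<.04); q=P[k]
print(k.sum(),np.median(q[:,2]),cv2.minAreaRect((q[:,:2]*1000).astype(np.float32)))
E
```

```text
time: 3.08
tool_pos: [0.5296, -0.1982, 0.1544]
ee_rot: [3.14, 0.001, 1.952]
wrist_force: [-0.2, -0.1, 0.3]
width: 0.0942
time: 3.25
tool_pos: [0.5302, -0.1987, 0.1553]
ee_rot: [3.138, 0.003, 1.951]
wrist_force: [0.3, 0.1, 0.5]
width: 0.0945
[ 0.53020459 -0.19868771  0.15525045] [3.13843337 0.00330078 1.9513906 ] [0.31946575 0.12966869 0.5014121 ] [-4.58756370e-01  1.44627703e-01  1.45090315e+00  1.46497049e-04
  1.54149510e+00 -8.39359810e-01]
2430 0.14705837140432435 ((509.7666015625, -202.68511962890625), (51.930809020996094, 60.953521728515625), 20.291240692138672)
```

View pics/w3.png

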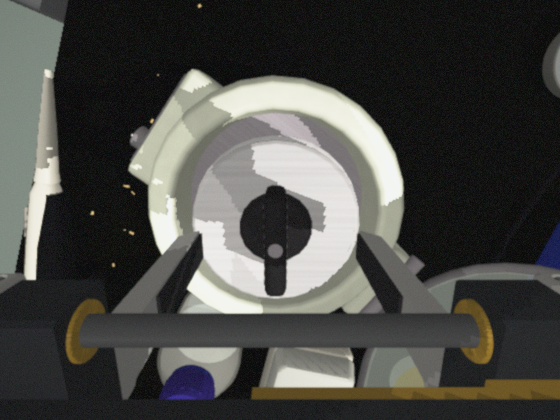

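```bash
cat >> h.py <<'E'
def bar_tool(s,zlo=.138):
    d=s['depth']; v,u=np.mgrid[:420,:560];K=s['mtx'];H=s['hand_eye']
    c=np.stack([(u-K[0,2])/K[0,0]*d,(v-K[1,2])/K[1,1]*d,d],-1)@H[:3,:3].T+H[:3,3]
    P=wpts(s);k=(P[...,2]>zlo)&(P[...,2]<zlo+.018)&(abs(c[...,1])<.025)&(abs(c[...,0])<.05);q=c[k]
    return k.sum(),np.median(q[:,2]),np.median(P[k][:,2]),cv2.minAreaRect((q[:,:2]*1000).astype(np.float32))
E
python3 - <<'E'
from h import *
for f in('w1','w2','w3'):print(bar_tool(np.load(f'pics/{f}.npz')))
for i in range(3):
  o=robot.get_obs();print(o['tool_pos'],o['ee_rot']);robot.snapshot('top')
E
```

```text
(np.int64(872), np.float64(0.128264129350229), np.float64(0.14707043987778712), ((-1.5805072784423828, 9.588628768920898), (61.79366683959961, 13.536666870117188), 2.1477394104003906))
(np.int64(1594), np.float64(0.044641370635315966), np.float64(0.14702891783615568), ((-4.764276504516602, 0.1990947723388672), (61.52471923828125, 13.207865715026855), 0.3872097134590149))
(np.int64(2299), np.float64(0.008172544291171563), np.float64(0.1470583896309439), ((3.407480239868164, -1.444861888885498), (61.021881103515625, 13.643965721130371), 0.905616044998169))
[ 0.53003355 -0.19863678  0.15484543] [3.13889011e+00 2.86644136e-03 1.95142513e+00]
[ 0.52982892 -0.19860261  0.15440739] [3.13938020e+00 2.34020620e-03 1.95131756e+00]
[ 0.52962023 -0.19851077  0.15395125] [3.13988649e+00 1.75217359e-03 1.95129279e+00]
```

```bash
python3 -m inch '[{"linear":[-0.02,0.02,-0.06],"twist":0,"gripper":1},{"linear":[-0.02,0.02,-0.12],"twist":0,"gripper":1},{"linear":[-0.02,0.02,-0.12],"twist":0,"gripper":1},{"linear":[-0.02,0.02,-0.12],"twist":0,"gripper":1},{"linear":[-0.02,0.02,-0.12],"twist":0,"gripper":1},{"linear":[-0.02,0.02,-0.12],"twist":0,"gripper":1}]'
python3 - <<'E'
from h import *
for i in range(4):
  o,s=snap('wrist','w4');print(o['tool_pos'],o['ee_rot'],o['wrist_force'])
  print(bar_tool(np.load('pics/w4.npz')))
E
```

```text
time: 3.95
tool_pos: [0.5271, -0.1963, 0.1406]
ee_rot: [3.141, 0.0, 1.951]
wrist_force: [-1.2, -0.4, 0.5]
width: 0.0939
[ 0.52710571 -0.19634843  0.14055091] [3.14144771e+00 9.55783141e-05 1.95118207e+00] [-1.20852381 -0.43031154  0.48601811]
(np.int64(2625), np.float64(-0.006510993147909955), np.float64(0.14706082487794214), ((0.9098167419433594, 0.41549110412597656), (59.712913513183594, 13.790616989135742), 0.29309970140457153))
[ 0.52717311 -0.19639944  0.14067623] [3.14123815e+00 3.02817024e-04 1.95114612e+00] [-0.45285755 -0.12999335  0.09668172]
(np.int64(2622), np.float64(-0.006325097683935743), np.float64(0.14700289991410972), ((0.7258510589599609, 0.36167383193969727), (59.78084182739258, 13.817708015441895), 0.1318451166152954))
[ 0.5271692  -0.19638024  0.14069907] [3.14121772e+00 2.78333227e-04 1.95116101e+00] [0.00486994 0.25950246 0.10807053]
(np.int64(2618), np.float64(-0.006310835009188581), np.float64(0.14701085164600164), ((0.9663009643554688, 0.34451961517333984), (59.52383041381836, 13.815838813781738), 0.13559330999851227))
[ 0.52717475 -0.19639791  0.14070694] [3.14122787e+00 3.07496120e-04 1.95116774e+00] [-1.2904442  -1.10582116 -0.11246557]
(np.int64(2618), np.float64(-0.0062941833227267985), np.float64(0.14700232947996786), ((0.7130317687988281, 0.3658123016357422), (59.8244743347168, 13.789839744567871), 0.1996898204088211))
```

Centred within 0.4 mm. Close.

```bash
python3 -m inch '[{"linear":[0,0,0],"twist":0,"gripper":0.25},{"linear":[0,0,0],"twist":0,"gripper":0.25},{"linear":[0,0,0],"twist":0,"gripper":0.25},{"linear":[0,0,0],"twist":0,"gripper":0.25},{"linear":[0,0,0],"twist":0,"gripper":0.25},{"linear":[0,0,0],"twist":0,"gripper":0.25}]'
python3 -m inch '[{"linear":[0,0,0],"twist":0,"gripper":0.15},{"linear":[0,0,0],"twist":0,"gripper":0.1},{"linear":[0,0,0],"twist":0,"gripper":0.05},{"linear":[0,0,0],"twist":0,"gripper":0},{"linear":[0,0,0],"twist":0,"gripper":0},{"linear":[0,0,0],"twist":0,"gripper":0}]'
python3 -c "
from h import *
o=robot.get_obs();print(o['tool_pos'],o['ee_rot'],o['wrist_force'],o['wrist_torque'])"
```

```text
time: 4.65
tool_pos: [0.527, -0.1963, 0.1405]
ee_rot: [3.141, 0.0, 1.951]
wrist_force: [-0.1, 0.5, -0.4]
width: 0.0577
time: 5.15
tool_pos: [0.527, -0.1963, 0.1405]
ee_rot: [3.142, -0.0, 1.951]
wrist_force: [0.0, 0.3, -0.1]
width: 0.0176
[ 0.52702001 -0.19628926  0.14049054] [ 3.14154497e+00 -2.03022066e-05  1.95124047e+00] [ 0.04803109  0.29139285 -0.09493394] [-0.06213224  0.10699007  0.01931605]
```

```bash
python3 -m inch '[{"linear":[0,0,0],"twist":0,"gripper":0},{"linear":[0,0,0],"twist":0,"gripper":0},{"linear":[0,0,0],"twist":0,"gripper":0}]'
python3 -c "
from h import *
o=robot.get_obs();print(o['tool_pos'],o['ee_rot'],o['wrist_force'],o['wrist_torque'])"
python3 -m inch '[{"linear":[0,0,0],"twist":-0.03,"gripper":0},{"linear":[0,0,0],"twist":-0.06,"gripper":0},{"linear":[0,0,0],"twist":-0.06,"gripper":0}]'
python3 -c "
from h import *
o=robot.get_obs();print(o['tool_pos'],o['ee_rot'],o['wrist_force'],o['wrist_torque'])"
```

```text
time: 5.4
tool_pos: [0.5269, -0.1963, 0.1405]
ee_rot: [-3.141, -0.0, 1.951]
wrist_force: [-1.1, -0.2, -0.5]
width: 0.0127
[ 0.52692369 -0.19633786  0.140489  ] [-3.14144868e+00 -6.40051507e-05  1.95099377e+00] [-1.08290519 -0.24272672 -0.48645223] [-0.02554673  0.1350784  -0.05134849]
time: 5.65
tool_pos: [0.5271, -0.1963, 0.1407]
ee_rot: [3.141, 0.0, 1.888]
wrist_force: [-0.6, -0.1, -0.0]
width: 0.0124
[ 0.52713107 -0.19630143  0.14068327] [3.14124041e+00 1.90409720e-04 1.88802563e+00] [-0.59197161 -0.07176715 -0.03343969] [-0.0731911   0.06812743 -0.01193145]
```

```bash
cat > f.py <<'E'
from h import *
o=robot.get_obs();print('   ',o['tool_pos'].round(4),o['ee_rot'].round(3),'F',o['wrist_force'].round(1),'T',o['wrist_torque'].round(2),'w',round(o['width'],4))
E
python3 -m inch '[{"linear":[0,0,0],"twist":-0.05,"gripper":0},{"linear":[0,0,0],"twist":-0.1,"gripper":0},{"linear":[0,0,0],"twist":-0.1,"gripper":0}]'>/dev/null; python3 f.py
python3 -m inch '[{"linear":[0,0,0],"twist":-0.05,"gripper":0},{"linear":[0,0,0],"twist":-0.1,"gripper":0},{"linear":[0,0,0],"twist":-0.1,"gripper":0}]'>/dev/null; python3 f.py
```

```text
[ 0.5272 -0.1963  0.1408] [3.141 0.    1.784] F [0.5 1.  0.5] T [-0.07  0.01 -0.04] w 0.0127
    [ 0.5272 -0.1963  0.1407] [3.141 0.    1.68 ] F [-0.4  0.   1.2] T [ 0.    0.16 -0.12] w 0.0128
```

```bash
python3 -m inch '[{"linear":[0,0,0],"twist":-0.05,"gripper":0},{"linear":[0,0,0],"twist":-0.1,"gripper":0},{"linear":[0,0,0],"twist":-0.1,"gripper":0}]'>/dev/null; python3 f.py; sleep 0; python3 -m inch '[{"linear":[0,0,0],"twist":0,"gripper":0}]' >/dev/null; python3 f.py
```

```text
[ 0.5272 -0.1963  0.1407] [3.141 0.    1.576] F [-0.3 -0.8  0.7] T [-0.05  0.09 -0.13] w 0.0125
    [ 0.5272 -0.1964  0.1407] [3.141 0.    1.577] F [ 1.1 -0.5  0.9] T [-0.06  0.11 -0.08] w 0.0127
```

```bash
python3 -m inch '[{"linear":[0,0,0],"twist":-0.05,"gripper":0},{"linear":[0,0,0],"twist":-0.05,"gripper":0},{"linear":[0,0,0],"twist":-0.05,"gripper":0}]'>/dev/null; python3 f.py
```

```text
[ 0.5271 -0.1963  0.1406] [3.141 0.    1.524] F [0.9 0.  0.6] T [-0.05  0.01 -0.12] w 0.0126
```

Run:
```python
from h import *
o,s=snap('wrist','w5');print(bar_tool(np.load('pics/w5.npz')))
P=wpts(np.load('pics/w5.npz'));k=(abs(P[...,2]-.107)<.012)&(np.hypot(P[...,0]-.528,P[...,1]+.1965)<.055);print(k.sum(),np.median(P[k],0))
P=wpts(np.load('pics/w4.npz'));k=(abs(P[...,2]-.107)<.012)&(np.hypot(P[...,0]-.528,P[...,1]+.1965)<.055);print(k.sum(),np.median(P[k],0))
```

```text
(np.int64(3319), np.float64(-0.006542574030665466), np.float64(0.14716546434489813), ((1.3814888000488281, -1.5557441711425781), (58.467987060546875, 35.32975769042969), 18.61517333984375))
13818 [ 0.52979891 -0.17852229  0.10617548]
17954 [ 0.52285343 -0.18894515  0.10619576]
```

View pics/w5.png

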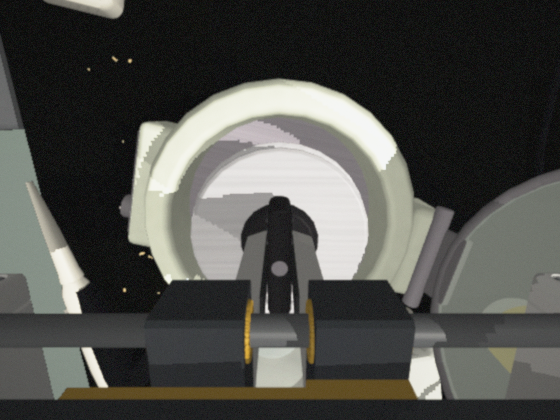

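Wrist view: bar (280,240) still aligned between the fingers, so the lid turns with the gripper; forces are small. Continue.

```bash
python3 -m inch '[{"linear":[0,0,0],"twist":-0.05,"gripper":0},{"linear":[0,0,0],"twist":-0.1,"gripper":0},{"linear":[0,0,0],"twist":-0.1,"gripper":0}]'>/dev/null; python3 f.py
```

```text
[ 0.527  -0.1964  0.1407] [3.141 0.    1.418] F [-0.  1.  2.] T [-0.05  0.13 -0.14] w 0.0125
```

```bash
python3 -m inch '[{"linear":[0,0,0],"twist":-0.05,"gripper":0},{"linear":[0,0,0],"twist":-0.1,"gripper":0},{"linear":[0,0,0],"twist":-0.1,"gripper":0}]'>/dev/null; python3 f.py
```

```text
[ 0.5272 -0.1965  0.1411] [3.141 0.    1.314] F [-0.1 -0.5  2.7] T [-0.01  0.23 -0.06] w 0.0131
```

```bash
python3 -m inch '[{"linear":[0,0,0.005],"twist":-0.05,"gripper":0},{"linear":[0,0,0.005],"twist":-0.1,"gripper":0},{"linear":[0,0,0.005],"twist":-0.1,"gripper":0}]'>/dev/null; python3 f.py
```

```text
[ 0.5271 -0.1964  0.1415] [3.141 0.    1.21 ] F [-1.2  0.4  3.3] T [0.01 0.25 0.06] w 0.0127
```

```bash
python3 -m inch '[{"linear":[0,0,0.005],"twist":-0.05,"gripper":0},{"linear":[0,0,0.005],"twist":-0.1,"gripper":0},{"linear":[0,0,0.005],"twist":-0.1,"gripper":0}]'>/dev/null; python3 f.py
```

```text
[ 0.5272 -0.1964  0.1419] [3.141 0.    1.105] F [-0.6 -1.   3.8] T [-0.11  0.21  0.03] w 0.0129
```

```bash
python3 -m inch '[{"linear":[0,0,0.005],"twist":-0.05,"gripper":0},{"linear":[0,0,0.005],"twist":-0.1,"gripper":0},{"linear":[0,0,0.005],"twist":-0.1,"gripper":0}]'>/dev/null; python3 f.py
```

```text
[ 0.5272 -0.1964  0.1424] [3.141 0.    1.001] F [-1.2 -0.4  4. ] T [-0.08  0.3   0.02] w 0.0129
```

```bash
python3 -m inch '[{"linear":[0,0,0.005],"twist":-0.05,"gripper":0},{"linear":[0,0,0.01],"twist":-0.1,"gripper":0},{"linear":[0,0,0.01],"twist":-0.1,"gripper":0}]'>/dev/null; python3 f.py
```

```text
[ 0.5271 -0.1963  0.1429] [ 3.141 -0.     0.896] F [0.1 0.5 1.6] T [-0.1   0.12  0.03] w 0.0129
```

```bash
python3 -m inch '[{"linear":[0,0,0.005],"twist":-0.05,"gripper":0},{"linear":[0,0,0.006],"twist":-0.1,"gripper":0},{"linear":[0,0,0.006],"twist":-0.1,"gripper":0}]'>/dev/null; python3 f.py
```

```text
[ 0.5271 -0.1963  0.1434] [ 3.142 -0.     0.791] F [-0.9  0.2  1.8] T [-0.13  0.11  0.02] w 0.0128
```

```bash
python3 -m inch '[{"linear":[0,0,0.005],"twist":-0.05,"gripper":0},{"linear":[0,0,0.005],"twist":-0.1,"gripper":0},{"linear":[0,0,0.005],"twist":-0.1,"gripper":0}]'>/dev/null; python3 f.py
```

```text
[ 0.527  -0.1963  0.1438] [-3.141  0.     0.687] F [-0.6  0.1  2. ] T [-0.17  0.16 -0.05] w 0.0129
```

```bash
python3 -m inch '[{"linear":[0,0,0.005],"twist":-0.05,"gripper":0},{"linear":[0,0,0.007],"twist":-0.1,"gripper":0},{"linear":[0,0,0.01],"twist":-0.15,"gripper":0},{"linear":[0,0,0.011],"twist":-0.2,"gripper":0},{"linear":[0,0,0.011],"twist":-0.2,"gripper":0}]'>/dev/null; python3 f.py
```

```text
[ 0.5269 -0.1962  0.1448] [-3.141  0.     0.478] F [ 0.2 -0.2 -0.1] T [-0.06  0.11  0.02] w 0.0127
```

```bash
python3 -m inch '[{"linear":[0,0,0.005],"twist":-0.05,"gripper":0},{"linear":[0,0,0.007],"twist":-0.1,"gripper":0},{"linear":[0,0,0.009],"twist":-0.15,"gripper":0},{"linear":[0,0,0.01],"twist":-0.2,"gripper":0},{"linear":[0,0,0.01],"twist":-0.2,"gripper":0}]'>/dev/null; python3 f.py
```

```text
[ 0.5268 -0.1962  0.1457] [-3.141e+00  1.000e-03  2.680e-01] F [-0.   0.8  0.1] T [-0.05  0.14  0.06] w 0.0128
```

```bash
python3 -m inch '[{"linear":[0,0,0.005],"twist":-0.05,"gripper":0},{"linear":[0,0,0.007],"twist":-0.1,"gripper":0},{"linear":[0,0,0.009],"twist":-0.15,"gripper":0},{"linear":[0,0,0.01],"twist":-0.2,"gripper":0},{"linear":[0,0,0.01],"twist":-0.2,"gripper":0}]'>/dev/null; python3 f.py
```

```text
[ 0.5268 -0.1962  0.1467] [-3.141e+00  1.000e-03  5.900e-02] F [-0.5 -0.  -0.4] T [-0.13  0.1   0.01] w 0.0129
```

```bash
python3 -m inch '[{"linear":[0,0,0.004],"twist":-0.05,"gripper":0},{"linear":[0,0,0.006],"twist":-0.1,"gripper":0},{"linear":[0,0,0.008],"twist":-0.15,"gripper":0},{"linear":[0,0,0.009],"twist":-0.2,"gripper":0},{"linear":[0,0,0.009],"twist":-0.2,"gripper":0}]'>/dev/null; python3 f.py
```

```text
[ 0.5268 -0.1961  0.1476] [-3.141e+00  1.000e-03 -1.510e-01] F [ 0.3 -0.1 -1.6] T [-0.08  0.13  0.01] w 0.0129
```

```bash
python3 -m inch '[{"linear":[0,0,0.004],"twist":-0.05,"gripper":0},{"linear":[0,0,0.006],"twist":-0.1,"gripper":0},{"linear":[0,0,0.008],"twist":-0.15,"gripper":0},{"linear":[0,0,0.009],"twist":-0.2,"gripper":0},{"linear":[0,0,0.009],"twist":-0.2,"gripper":0}]'>/dev/null; python3 f.py
```

```text
[ 0.5268 -0.1961  0.1486] [-3.141e+00  1.000e-03 -3.600e-01] F [ 0.5 -0.2 -1.5] T [-0.01  0.13 -0.  ] w 0.013
```

```bash
python3 -m inch '[{"linear":[0,0,0.004],"twist":-0.05,"gripper":0},{"linear":[0,0,0.006],"twist":-0.1,"gripper":0},{"linear":[0,0,0.008],"twist":-0.15,"gripper":0},{"linear":[0,0,0.009],"twist":-0.2,"gripper":0},{"linear":[0,0,0.009],"twist":-0.2,"gripper":0}]'>/dev/null; python3 f.py
```

```text
[ 0.5268 -0.1961  0.1495] [ 3.141e+00  1.000e-03 -5.690e-01] F [-0.3 -0.5 -1. ] T [-0.08  0.11 -0.04] w 0.013
```

```bash
python3 -m inch '[{"linear":[0,0,0.004],"twist":-0.05,"gripper":0},{"linear":[0,0,0.006],"twist":-0.1,"gripper":0},{"linear":[0,0,0.008],"twist":-0.15,"gripper":0},{"linear":[0,0,0.009],"twist":-0.2,"gripper":0},{"linear":[0,0,0.009],"twist":-0.2,"gripper":0}]'>/dev/null; python3 f.py
```

```text
[ 0.5268 -0.1961  0.1504] [ 3.141e+00  1.000e-03 -7.790e-01] F [ 0.2 -0.7 -1.4] T [-0.01  0.08  0.02] w 0.0131
```

```bash
python3 -m inch '[{"linear":[0,0,0.004],"twist":-0.05,"gripper":0},{"linear":[0,0,0.006],"twist":-0.1,"gripper":0},{"linear":[0,0,0.008],"twist":-0.15,"gripper":0},{"linear":[0,0,0.009],"twist":-0.2,"gripper":0},{"linear":[0,0,0.009],"twist":-0.2,"gripper":0}]'>/dev/null; python3 f.py
```

```text
[ 0.5268 -0.1961  0.1514] [ 3.141e+00  1.000e-03 -9.880e-01] F [ 0.3  0.1 -1.9] T [ 0.04  0.15 -0.02] w 0.0126
```

```bash
python3 -m inch '[{"linear":[0,0,0.004],"twist":-0.05,"gripper":0},{"linear":[0,0,0.006],"twist":-0.1,"gripper":0},{"linear":[0,0,0.008],"twist":-0.15,"gripper":0},{"linear":[0,0,0.009],"twist":-0.18,"gripper":0},{"linear":[0,0,0.009],"twist":-0.18,"gripper":0}]'>/dev/null; python3 f.py
```

```text
[ 0.5268 -0.1961  0.1523] [ 3.141e+00  1.000e-03 -1.176e+00] F [ 1.4  0.  -2. ] T [ 0.04  0.08 -0.  ] w 0.013
```

Probe gently whether it is free.

```bash
python3 -m inch '[{"linear":[0,0,0.008],"twist":0,"gripper":0},{"linear":[0,0,0.015],"twist":0,"gripper":0},{"linear":[0,0,0.015],"twist":0,"gripper":0}]'>/dev/null; python3 f.py
```

```text
[ 0.527  -0.1963  0.1542] [ 3.142  0.    -1.178] F [ 0.1 -1.7 -2.5] T [ 0.07  0.11 -0.06] w 0.0129
```

```bash
python3 -m inch '[{"linear":[0,0,0.005],"twist":0,"gripper":0},{"linear":[0,0,0.01],"twist":0,"gripper":0},{"linear":[0,0,0.01],"twist":0,"gripper":0}]'>/dev/null; python3 f.py
```

```text
[ 0.5271 -0.1963  0.1552] [-3.142 -0.    -1.179] F [ 0.2  0.6 -1.8] T [0.12 0.15 0.02] w 0.0125
```

```bash
python3 -m inch '[{"linear":[0,0,0.005],"twist":0,"gripper":0},{"linear":[0,0,0.01],"twist":0,"gripper":0},{"linear":[0,0,0.01],"twist":0,"gripper":0}]'>/dev/null; python3 f.py
```

```text
[ 0.5271 -0.1963  0.1563] [-3.142 -0.    -1.18 ] F [-0.  -0.7 -2.6] T [ 0.07  0.12 -0.02] w 0.0132
```

```bash
python3 -m inch '[{"linear":[0,0,0.005],"twist":0,"gripper":0},{"linear":[0,0,0.01],"twist":0,"gripper":0},{"linear":[0,0,0.01],"twist":0,"gripper":0}]'>/dev/null; python3 f.py
```

```text
[ 0.5271 -0.1963  0.1573] [-3.142 -0.    -1.18 ] F [ 0.5  0.1 -2. ] T [0.04 0.1  0.03] w 0.0128
```

Free (5 mm lift, only the lid's weight ≈2.2 N). Lift on.

```bash
python3 -m inch '[{"linear":[0,0,0.01],"twist":0,"gripper":0},{"linear":[0,0,0.02],"twist":0,"gripper":0},{"linear":[0,0,0.03],"twist":0,"gripper":0},{"linear":[0,0,0.03],"twist":0,"gripper":0}]'>/dev/null; python3 f.py
```

```text
[ 0.5272 -0.1964  0.1605] [-3.141 -0.    -1.18 ] F [-1.   0.7 -1.6] T [0.07 0.09 0.01] w 0.0129
```

```bash
python3 -m inch '[{"linear":[0,0,0.03],"twist":0,"gripper":0},{"linear":[0,0,0.08],"twist":0,"gripper":0},{"linear":[0,0,0.16],"twist":0,"gripper":0},{"linear":[0,0,0.26],"twist":0,"gripper":0},{"linear":[0,0,0.36],"twist":0,"gripper":0},{"linear":[0,0,0.46],"twist":0,"gripper":0},{"linear":[0,0,0.5],"twist":0,"gripper":0},{"linear":[0,0,0.5],"twist":0,"gripper":0},{"linear":[0,0,0.5],"twist":0,"gripper":0}]'>/dev/null; python3 f.py
python3 -c "
from h import *
snap('scene','s6')"
```

```text
[ 0.5272 -0.1964  0.2106] [-3.141e+00 -1.000e-03 -1.180e+00] F [ 0.4 -0.3 -2.6] T [ 0.1   0.11 -0.01] w 0.0129
```

View pics/s6.png

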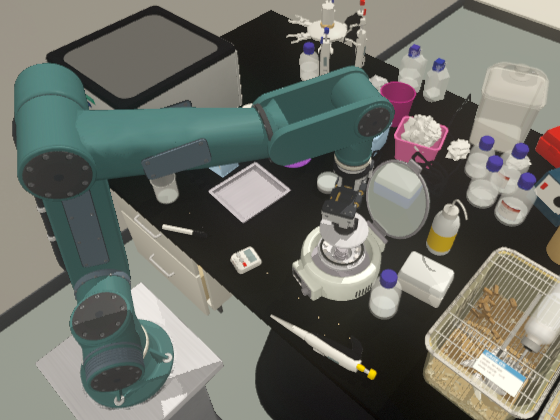

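Lid is off and held level above the spindle (px 343,232). Carry to the tray with the wrist unwinding.

```bash
python3 -m inch '[{"linear":[0.01,0.15,0],"twist":0.05,"gripper":0},{"linear":[0.03,0.4,0],"twist":0.12,"gripper":0},{"linear":[0.05,0.65,0],"twist":0.2,"gripper":0},{"linear":[0.06,0.9,0],"twist":0.28,"gripper":0},{"linear":[0.07,0.92,0],"twist":0.35,"gripper":0}]'>/dev/null; python3 f.py
python3 -m inch '[{"linear":[0.01,0.2,0],"twist":0.07,"gripper":0},{"linear":[0.03,0.4,0],"twist":0.14,"gripper":0},{"linear":[0.05,0.65,0],"twist":0.21,"gripper":0},{"linear":[0.06,0.9,0],"twist":0.28,"gripper":0},{"linear":[0.07,0.92,0],"twist":0.35,"gripper":0}]'>/dev/null; python3 f.py
python3 -m inch '[{"linear":[0.01,0.2,0],"twist":0.07,"gripper":0},{"linear":[0.03,0.4,0],"twist":0.14,"gripper":0},{"linear":[0.05,0.65,0],"twist":0.21,"gripper":0},{"linear":[0.06,0.9,0],"twist":0.28,"gripper":0},{"linear":[0.07,0.92,0],"twist":0.35,"gripper":0}]'>/dev/null; python3 f.py
python3 -m inch '[{"linear":[0.01,0.2,0],"twist":0.07,"gripper":0},{"linear":[0.03,0.4,0],"twist":0.14,"gripper":0},{"linear":[0.05,0.65,0],"twist":0.21,"gripper":0},{"linear":[0.06,0.8,0],"twist":0.28,"gripper":0},{"linear":[0.07,0.9,0],"twist":0.35,"gripper":0},{"linear":[0.07,0.9,0],"twist":0.35,"gripper":0},{"linear":[0.07,0.9,0],"twist":0.35,"gripper":0}]'>/dev/null; python3 f.py
python3 - <<'E'
from h import *
o,s=snap('scene','s7');print(o['tool_pos'],o['ee_rot'])
o,s=snap('wrist','w7')
d=s['depth']; v,u=np.mgrid[:420,:560];K=s['mtx'];H=s['hand_eye']
c=np.stack([(u-K[0,2])/K[0,0]*d,(v-K[1,2])/K[1,1]*d,d],-1)@H[:3,:3].T+H[:3,3]
q=c[(abs(c[...,1])<.006)&(c[...,0]<.032)&(c[...,0]>-.03)&(c[...,2]<.02)&(c[...,2]>-.02)];print('top',len(q),np.median(q[:,2]))
q=c[(abs(c[...,1])<.03)&(c[...,0]<.052)&(c[...,0]>.035)&(c[...,2]<.06)&(c[...,2]>.02)];print('disc',len(q),np.median(q[:,2]))
E
```

```text
[ 0.5336 -0.1003  0.2092] [-3.141  0.004 -0.805] F [-1.3 -0.5 -2.4] T [0.   0.14 0.04] w 0.013
    [ 0.5404 -0.0083  0.2091] [-3.14e+00  3.00e-03 -4.39e-01] F [ 0.1 -0.  -2.3] T [-0.03  0.13  0.06] w 0.0128
    [0.5473 0.0836 0.209 ] [-3.139e+00  2.000e-03 -7.300e-02] F [ 0.3 -0.4 -2.4] T [0.   0.14 0.02] w 0.0125
    [0.5546 0.1697 0.2091] [3.141e+00 2.000e-03 2.850e-01] F [ 0.1 -0.4 -1.8] T [-0.1   0.13  0.01] w 0.0128
[0.55458352 0.16973301 0.20909642] [3.14108016e+00 2.06360099e-03 2.85272504e-01]
top 2600 -0.006440113274619824
disc 2684 0.03481101259717248
```

View pics/s7.png

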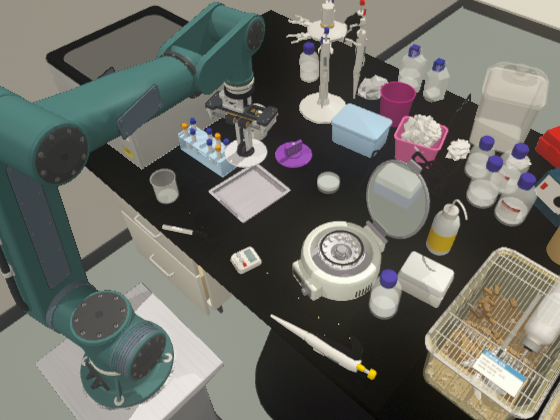

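View pics/w7.png

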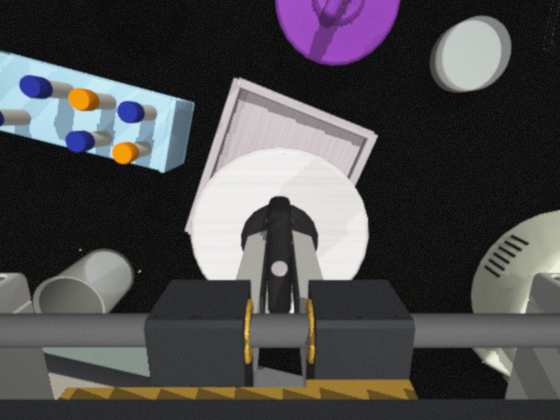

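Lid hangs over the tray (w7: disc at (280,215), tray below, rack well to the side). Grip offset unchanged (bar top 6.4 mm over TCP); expected touch at TCP z≈0.0746.

```bash
python3 -m inch '[{"linear":[0,0.02,-0.1],"twist":0,"gripper":0},{"linear":[0,0.02,-0.3],"twist":0,"gripper":0},{"linear":[0,0.02,-0.5],"twist":0,"gripper":0},{"linear":[0,0.02,-0.7],"twist":0,"gripper":0},{"linear":[0,0.02,-0.9],"twist":0,"gripper":0},{"linear":[0,0.02,-1],"twist":0,"gripper":0},{"linear":[0,0.02,-1],"twist":0,"gripper":0},{"linear":[0,0.02,-1],"twist":0,"gripper":0},{"linear":[0,0.02,-1],"twist":0,"gripper":0}]'>/dev/null; python3 f.py
```

```text
[0.556  0.1717 0.1115] [ 3.141e+00 -3.000e-03  2.860e-01] F [ 0.1 -0.4 -2.1] T [-0.04  0.19 -0.06] w 0.0126
```

```bash
python3 -m inch '[{"linear":[0,0,-0.06],"twist":0,"gripper":0},{"linear":[0,0,-0.12],"twist":0,"gripper":0},{"linear":[0,0,-0.18],"twist":0,"gripper":0},{"linear":[0,0,-0.23],"twist":0,"gripper":0},{"linear":[0,0,-0.26],"twist":0,"gripper":0},{"linear":[0,0,-0.26],"twist":0,"gripper":0},{"linear":[0,0,-0.26],"twist":0,"gripper":0},{"linear":[0,0,-0.26],"twist":0,"gripper":0}]'>/dev/null; python3 f.py
```

```text
[0.5552 0.1718 0.0843] [ 3.141 -0.     0.286] F [ 0.3  0.5 -2.1] T [ 0.03  0.13 -0.03] w 0.0128
```

```bash
python3 -m inch '[{"linear":[0,0,-0.02],"twist":0,"gripper":0},{"linear":[0,0,-0.04],"twist":0,"gripper":0},{"linear":[0,0,-0.06],"twist":0,"gripper":0},{"linear":[0,0,-0.075],"twist":0,"gripper":0},{"linear":[0,0,-0.075],"twist":0,"gripper":0},{"linear":[0,0,-0.075],"twist":0,"gripper":0}]'>/dev/null; python3 f.py
```

```text
[0.5549 0.1716 0.0764] [3.142 0.    0.286] F [-0.3  0.6 -2. ] T [ 0.03  0.19 -0.01] w 0.0129
```

```bash
python3 -m inch '[{"linear":[0,0,-0.005],"twist":0,"gripper":0},{"linear":[0,0,-0.01],"twist":0,"gripper":0},{"linear":[0,0,-0.01],"twist":0,"gripper":0},{"linear":[0,0,-0.01],"twist":0,"gripper":0}]'>/dev/null; python3 f.py
```

```text
[0.5551 0.1717 0.0756] [ 3.141 -0.     0.286] F [ 0.7 -0.7 -2.2] T [-0.02  0.11 -0.01] w 0.0128
```

```bash
python3 -m inch '[{"linear":[0,0,-0.005],"twist":0,"gripper":0},{"linear":[0,0,-0.01],"twist":0,"gripper":0},{"linear":[0,0,-0.01],"twist":0,"gripper":0},{"linear":[0,0,-0.01],"twist":0,"gripper":0}]'>/dev/null; python3 f.py
```

```text
[0.555  0.1717 0.0746] [3.142 0.    0.286] F [ 1.  -0.1 -2.1] T [-0.04  0.15 -0.02] w 0.0125
```

```bash
python3 -m inch '[{"linear":[0,0,-0.005],"twist":0,"gripper":0},{"linear":[0,0,-0.008],"twist":0,"gripper":0},{"linear":[0,0,-0.008],"twist":0,"gripper":0},{"linear":[0,0,-0.008],"twist":0,"gripper":0}]'>/dev/null; python3 f.py
```

```text
[0.555  0.1717 0.0738] [3.142 0.    0.286] F [-0.2 -0.4 -2.1] T [-0.02  0.14  0.02] w 0.0128
```

```bash
python3 -m inch '[{"linear":[0,0,-0.005],"twist":0,"gripper":0},{"linear":[0,0,-0.005],"twist":0,"gripper":0},{"linear":[0,0,-0.005],"twist":0,"gripper":0}]'>/dev/null; python3 f.py
```

```text
[0.555  0.1717 0.0733] [ 3.141 -0.     0.286] F [ 0.6 -0.1 -2.3] T [-0.02  0.04  0.01] w 0.0129
```

```bash
python3 -m inch '[{"linear":[0,0,-0.005],"twist":0,"gripper":0},{"linear":[0,0,-0.007],"twist":0,"gripper":0},{"linear":[0,0,-0.007],"twist":0,"gripper":0}]'>/dev/null; python3 f.py
```

```text
[0.5551 0.1717 0.0733] [ 3.141 -0.     0.286] F [-0.3 -1.1  1.5] T [-0.06  0.44 -0.04] w 0.013
```

```bash
python3 -m inch '[{"linear":[0,0,-0.005],"twist":0,"gripper":0},{"linear":[0,0,-0.007],"twist":0,"gripper":0},{"linear":[0,0,-0.007],"twist":0,"gripper":0}]'>/dev/null; python3 f.py; python3 -c "
from h import *
snap('scene','s8')
import cv2;i=cv2.imread('pics/s8.png')[120:240,180:320];cv2.imwrite('pics/s8c.png',cv2.resize(i,None,fx=5,fy=5,interpolation=cv2.INTER_CUBIC))"
```

```text
[0.5551 0.1717 0.0732] [ 3.141e+00 -1.000e-03  2.860e-01] F [-3.6 -1.7  4.6] T [-0.19  0.79 -0.  ] w 0.013
```

View pics/s8c.png

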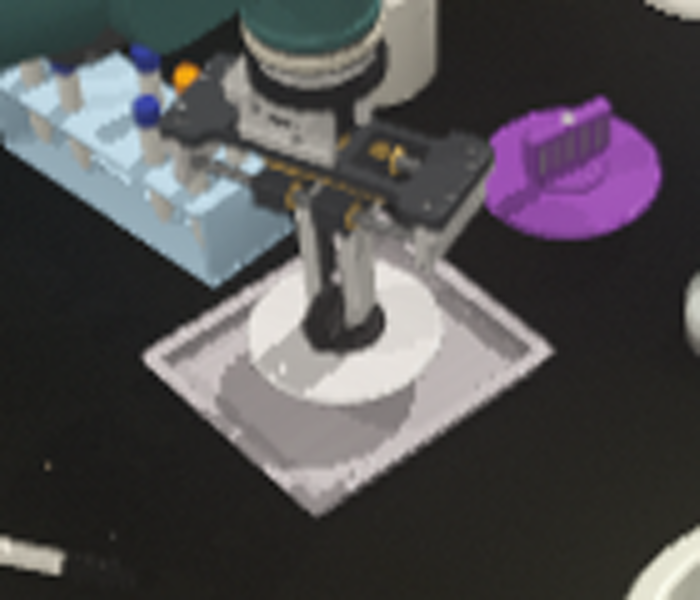

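Touched at z≈0.0733 (force swung from −2.2 to +4.6 N); lid stands in the middle of the tray. Ease and release.

```bash
python3 -m inch '[{"linear":[0,0,0.009],"twist":0,"gripper":0},{"linear":[0,0,0.009],"twist":0,"gripper":0},{"linear":[0,0,0.009],"twist":0,"gripper":0}]'>/dev/null; python3 f.py
python3 -m inch '[{"linear":[0,0,0],"twist":0,"gripper":0.2},{"linear":[0,0,0],"twist":0,"gripper":0.3},{"linear":[0,0,0],"twist":0,"gripper":0.45},{"linear":[0,0,0],"twist":0,"gripper":0.45},{"linear":[0,0,0],"twist":0,"gripper":0.45},{"linear":[0,0,0],"twist":0,"gripper":0.45},{"linear":[0,0,0],"twist":0,"gripper":0.45}]'>/dev/null; python3 f.py
```

```text
[0.5552 0.1717 0.0733] [ 3.141e+00 -1.000e-03  2.860e-01] F [-1.4 -0.5  3.3] T [-0.09  0.55 -0.02] w 0.0132
    [0.5551 0.1717 0.0727] [ 3.142 -0.     0.286] F [ 0.6 -0.1  0.7] T [ 0.01  0.11 -0.02] w 0.0427
```

```bash
python3 -m inch '[{"linear":[0,0,0.1],"twist":0,"gripper":0.45},{"linear":[0,0,0.3],"twist":0,"gripper":0.45},{"linear":[0,0,0.6],"twist":0,"gripper":0.45},{"linear":[0,0,0.9],"twist":0,"gripper":0.45},{"linear":[0,0,1],"twist":0,"gripper":0.45},{"linear":[0,0,1],"twist":0,"gripper":0.45},{"linear":[0,0,1],"twist":0,"gripper":0.45}]'>/dev/null; python3 f.py
python3 -m inch '[{"linear":[0,0,0.3],"twist":0,"gripper":0.45},{"linear":[0,0,0.6],"twist":0,"gripper":0.45},{"linear":[0,0,0.9],"twist":0,"gripper":0.45},{"linear":[0,0,0.9],"twist":0,"gripper":0.45},{"linear":[0,0,0.9],"twist":0,"gripper":0.45},{"linear":[0,0,0.9],"twist":0,"gripper":0.45}]'>/dev/null; python3 f.py
python3 - <<'E'
from h import *
o,s=snap('wrist','w9');snap('scene','s9')
P=wpts(np.load('pics/w9.npz'))
N=np.hypot(P[...,0]-.555,P[...,1]-.172)
k=(N<.07)&(P[...,2]>.033)&(P[...,2]<.055)
e=max(cv2.findContours(k.astype(np.uint8),0,1)[0],key=cv2.contourArea);e=P[e[:,0,1],e[:,0,0]]
print('disc',cv2.fitEllipse((e[:,:2]*1000).astype(np.float32)))
k=(N<.055)&(N>.028)&(P[...,2]>.03)&(P[...,2]<.055);q=P[k]
co=np.linalg.lstsq(np.c_[q[:,:2]-[.555,.172],np.ones(len(q))],q[:,2],rcond=None)[0];print('plane',co)
k=(N<.04)&(P[...,2]>.07)&(P[...,2]<.1);print('bar',k.sum(),np.median(P[k],0))
k=(abs(P[...,2]-.002)<.006)&(abs(P[...,0]-.555)<.075)&(abs(P[...,1]-.172)<.065)&(N>.065);print('floor',k.sum(),np.median(P[k],0))
E
```

```text
[0.5551 0.1717 0.1729] [ 3.141e+00 -1.000e-03  2.860e-01] F [-0.7  0.4 -1.3] T [-0.03  0.17  0.05] w 0.0423
    [0.5542 0.1715 0.2598] [-3.141  0.005  0.286] F [-0.5 -0.4 -1.1] T [-0.07  0.14  0.06] w 0.0424
disc ((555.8703002929688, 171.08529663085938), (114.89929962158203, 114.98263549804688), 42.754581451416016)
plane [ 0.00375934 -0.00041026  0.03876407]
bar 645 [0.55737437 0.17171526 0.0797081 ]
floor 3228 [0.60045161 0.18372126 0.00235535]
```

View pics/s9.png

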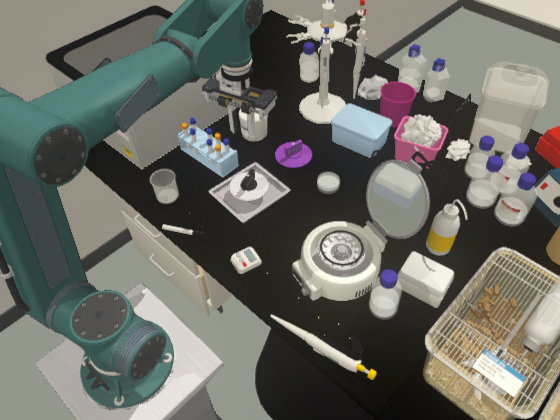

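View pics/w9.png

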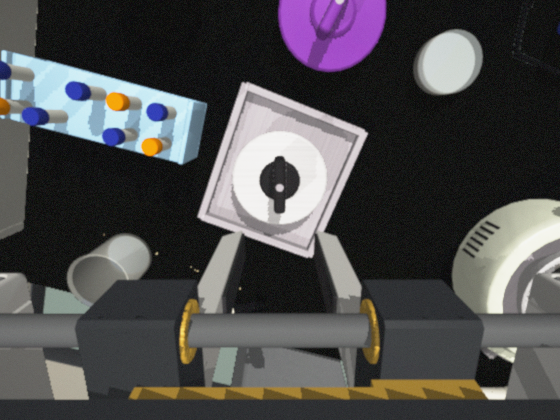

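The lid stands knob up in the middle of the tray (wrist px 280,180; scene px 250,187), level within 0.004 rad, its height fits the boss being on the floor, and the bystanders are unmoved. Handing in.

```bash
python3 -c "
from h import *
print(robot.get_obs()['time'],robot.close_job())"
```

```text
the job is handed in; nothing more can be done
22.3333 None
```

The rotor lid is off and standing knob up in the middle of the steel tray; I handed the job in at 22.3 s, and no verdict was given.

- **Unscrewing:** I gripped the lid by its black bar knob and turned it about 180° clockwise, raising the arm as it climbed. The vertical wrist force read at most about 4 N. A 5 mm test lift then showed only the lid's weight, about 2.2 N, so I lifted it off.
- **Setting down:** I lowered it in small steps until it touched, about 7 N on the tray, then let go and backed away.
- **Last checks:** The disc centre measured (0.556, 0.171), about 2 mm from the tray centre I had measured. Tilt was about 0.004 rad. The disc top was about 36 mm above the floor, and the same gap measured about 37 mm with the lid on the spindle, which fits the boss standing on the floor. The gripper was about 19 cm above the lid's resting grip height and touching nothing. In the last pictures the rack, beaker, timer, bottle and purple look-alike stood where they began; I judged that by eye, not by measurement.
- **Disagreements:** Touchdown came about 1.3 mm lower than predicted, within the 2 mm calibration. The top and wrist cameras differed by about 2 mm on the knob's position. After each move the arm took a moment to settle to within a few millimetres, so I corrected from the measured pose.

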